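# Bed a split firebrick sleeve in the quick clamp

### The arm

A 6-joint arm with a two-finger parallel gripper is mounted at the origin on the work surface. World frame = base frame: x ahead of the robot, y to its left, z up, the work surface at z = 0. Lengths are in m, angles in rad, forces in N, time in s.
With the tool pointing down it reaches from about 0.2 to 0.875 m from the base axis. Payload 3.4 kg.
Tool frame: the origin (TCP) lies on the centre line of the jaws, within the pads' length; the fingertips stand 22 mm ahead of it and the grasp point (between the pads) lies 3 mm ahead of it; z points along the fingers, y is the line along which they close (so a half turn about z gives the same grasp; the last joint's range is limited). The gripper opens to 94 mm and grips with 3 to 60 N. Pads are 16 mm wide; open, the fingers measure 119 mm over their backs; the gripper's body (75 mm by 177 mm) begins 78 mm behind the grasp point.
Start: joints at [1.054, 0.276, 1.505, -0, 1.361, -0.121], TCP at [0.222, 0.531, 0.227] pointing down, gripper open.
Joint ranges: [-2.89, 2.89], [-0.75, 2.08], [0.22, 2.7], [-1.18, 4.32], [0.11, 2.71], [-2.7, 2.7]. Speed limits (rad/s): [2.57, 2.57, 3.14, 3.14, 3.14, 3.14].

### API

Orientations are given as a rotation vector (axis times angle).
In Python, from station import sensors, imaging, r gives the robot as it stands.
- The arm moves only by the shell command python3 -m inch 'ROWS' [FORCE]. ROWS is JSON, a list that holds one entry, the list of rows, each a list of 7 numbers: the shift along the tool's x, y, z in m, then the turn, a rotation vector about the tool's x, y, z in rad, then the opening, from -1 (shut) to 1 (fully open). A call has 1 to 20 rows; each row shifts and turns the commanded pose from where the row before left it, along the tool's axes as they then stand; what a row does not reach is not made up. A row lasts 1/12 s, in which the tool goes at most 41.7 mm and 7.16 degrees, less where a joint would pass 70% of its speed; a pose out of reach is approached as far as the arm can. A call with a gripper value outside its range is refused whole. The fingers move at their own pace and stop on an object; FORCE is the grip in N (left out, the last holds). Time passes only in rows, so rows that do not move let the fingers close. It gives the time, the measured TCP pose, the force, the opening and the grip force at its end, in the units of the state.
- sensors.read_state(): the state, without advancing time (a new reading comes with each control period).
- imaging.capture(name): name is "scene" or "side" or "wrist"; returns the picture (400x640x3 uint8, blue, green, red); there is no depth.
- imaging.camera_model(name): a dict with "vertical_fov" (degrees; the focal length in pixels is half the picture's height over the tangent of half this angle, whatever the lens; pixels are square), "cx", "cy" (the principal point, pixels), "k1" (the pictures are not rectified: a ray, as slopes to the right and down, at radius r is drawn at 1 + k1 r^2 times it, then the intrinsics apply), "position" and "rotation" of the camera in the world. Camera axes: x right, y up, looking along -z (the intrinsics and any distortion apply to the point x, -y, -z); pixel columns grow to the right and rows downward; lengths in m; the calibration is good to about 2 mm. A picture is of the moment at which its call begins: read the wrist's pose just before it. camera_model takes no time and is no camera call; for the wrist camera it gives the pose at the moment of the call.
- r.finish_job(): hands the job in; it is judged then, once.
The state is a dict: "clock": time; "joint_positions": joint angles; "qd": joint speeds; "effort": joint torques, N m; "position": TCP position; "tcp_rot": TCP orientation; "force": force on the tool from outside, world axes, zero at the start; "moment": the same for the moment, N m; "width": finger opening in m; "finger_force": force on a finger pad.
Only numpy, scipy, OpenCV 4.12 (cv2) and the standard library are available. Lean on these libraries where they do the work, as an engineer would, in place of code of your own. Each camera call takes 0.05 s, during which the arm holds its last target. There are 200 camera calls.

### The job

Squeeze the trigger of the bench clamp, pull by pull, until its jaw has pushed the two halves of the soft firebrick sleeve tightly shut against the end stop; let the trigger go and leave the clamp holding them firmly, but never crushing them, for about two seconds. Then keep the release tab pressed until the jaw has gone all the way back, and leave the sleeve shut. Work the clamp only by its trigger and tab, touching neither jaw nor brick, and leave the other things on the bench where they are.

Things in the scene. Friction and masses are not known exactly. Their poses are not given: they have to be found in the camera images.
- clamp: Blue quick clamp, 420 mm long, bolted to the bench. Origin on the bench; z up; its jaw closes along +y. In line at x = 0, from -y: orange trigger pad, black fixed grip (y -175 to -155 mm, top 125 mm high), orange release tab, jaw, two brick halves on a 12 mm thick railed bed, blue end stop with its face somewhere at y +72 to +86 mm (not measured: feel it). Housing: 44 mm wide, 72 mm high.
- trigger_pad (a point): Centre of the trigger's orange pad, a level bar 18 mm thick, 30 mm long along clamp x, on an upright lever that rises from the housing. Squeeze it along clamp +y, 29 mm in all, towards the fixed grip; a 2 to 3 N spring returns it. At rest: clamp y -215 mm, 106 mm above the bench. Above 75 mm its -y side is free for pushing; pad and grip together span 69 mm, squeezed 40 mm.
- trigger (a joint): Trigger angle: 0 let go, 0.32 rad fully squeezed. A full pull carries the jaw about 10 mm. With nothing in the way it takes 4 to 7 N steady at the pad (more for an instant at each tooth and at the end of travel); beyond that each 1 N more presses the sleeve with 2 to 2.5 N. Once the sleeve has shut, end the pull at 10 to 12 N steady, never over 18 N: squeezing on crushes it.
- jaw: Blue jaw plate on a bar; origin: centre of its top edge, 71 mm above the bench. Fully back it is at clamp y = -68 mm; it travels up to 54 mm along +y (sleeve shut at 27 to 41 mm, more as its pad gives). Its rubber pad is sprung, 2 N per mm, and bottoms after 9 mm. When the trigger is let go a ratchet holds the jaw at the last of its 4 mm teeth passed, losing up to 8 N; short pulls count too.
- tab_top (a point): Centre of the top of the orange release tab, 28 x 28 mm, at clamp y -110 mm, 88 mm above the bench at rest. Pressed straight down 8 mm, to its bottom stop, with 5 to 15 N, it frees the ratchet; while it is held down a light spring draws the jaw back within about 1 s. Let up early, the ratchet catches the jaw again. Pressing up to 25 N at the bottom stop does no harm.
- tab (a joint): Release tab: 0 up, 0.008 m fully down; the ratchet is free beyond about 0.007.
- near_half: Near half of the sleeve, next to the jaw: soft pale firebrick, 110 (x) x 50 (y) x 64 mm, about 0.2 kg, half of a 60 mm upright bore in its +y side. Origin: centre of its underside; axes as the clamp's, but for a small skew. Loose on the bed. Wants a squeeze of 5 to 25 N; over 40 N crushes it.
- far_half: Far half, the mirror image of the near half, between it and the end stop; the bore is in its -y side. Origin: centre of its underside. The sleeve is shut when the origins of the halves are 50 mm apart along y.
- near_face (a point): Centre of the near half's mating (+y) side, 32 mm above its underside.
- crucible: White ceramic crucible, 60 mm wide, 65 mm high, loose bystander. Origin: centre of its underside.
- dense_brick: Brown dense brick, 64 x 150 x 50 mm, loose bystander. Origin: centre of its underside.
- jar: Amber jar with black cap, 52 mm wide, 75 mm high, loose bystander. Origin: centre of its underside.
Not all that is in view belongs to the job. What is shaped like the near_half but turquoise or yellow is not meant.

How it is judged:
By the outcome, as a careful person would: the job done as asked, in the order asked, and still so for the second after the job is handed in, with the robot touching nothing.
It also fails if it takes over 64 s, if anything falls off the work surface, if the arm or the gripper's body presses on something with over 40 N, if the wrist force passes 120 N, or if a joint passes its speed limit or range.

## Working session

There is one attempt and no reset: what is moved stays moved. The work goes in short steps, Python scripts to look and compute and a shell command to move; the robot and the scene stay as the last step left them, time stands still between calls to the robot, and variables do not carry over. Pictures are saved under pics/ and viewed, at most 10 in all, crops included, and the job is handed in when it is done.

```bash
ls; mkdir -p pics
python3 - <<'E'
from station import sensors, imaging, r
import cv2
print(sensors.read_state())
for n in ("scene","side"):
    im=imaging.capture(n); cv2.imwrite(f"pics/{n}0.png",im); print(imaging.camera_model(n))
E
```

```text
pics
{'clock': 0.0, 'joint_positions': array([ 1.05401164e+00,  2.76578605e-01,  1.50612745e+00, -1.15242377e-05,
        1.36066327e+00, -1.20976605e-01]), 'qd': array([ 0.00069659, -0.00120555,  0.00060068,  0.00071207, -0.00324429,
       -0.00113059]), 'effort': array([ 1.13306971e-03, -4.04590023e+01, -2.37226689e+01,  7.00579234e-02,
        3.45311954e-02, -1.04034132e-04]), 'position': array([0.22143045, 0.53008897, 0.22661631]), 'tcp_rot': array([-6.17571998e-01, -3.07973538e+00,  2.65518054e-03]), 'force': array([ 0.70535662, -0.00568109, -0.61623153]), 'moment': array([-0.01301203,  0.02250679, -0.0293234 ]), 'finger_force': 0.0, 'width': 0.09399574287629602}
{'vertical_fov': 57.29865115279837, 'cx': 314.9344875886548, 'cy': 197.38840486194604, 'k1': -0.045595648251730986, 'position': array([0.96023242, 0.11726788, 0.71966213]), 'rotation': array([0.44211738, 0.48987058, 1.65954018])}
{'vertical_fov': 52.290365925798284, 'cx': 317.49802600067073, 'cy': 192.20435329873666, 'k1': -0.033771470891497846, 'position': array([ 0.49149865, -0.52126929,  0.5424406 ]), 'rotation': array([ 0.90514209, -0.05434732, -0.11188996])}
```

View pics/scene0.png

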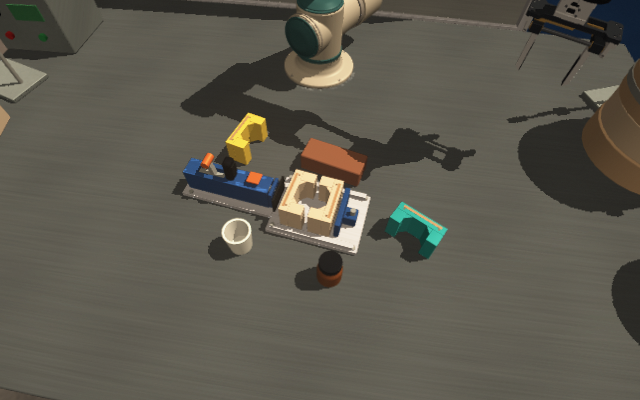

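View pics/side0.png

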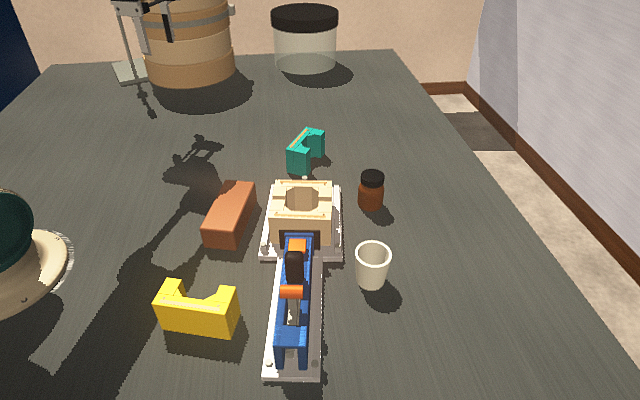

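The scene picture shows the trigger pad at about (207,160), the grip at (229,168) and the tab at (255,180), with the clamp's +y running to the right. In the side picture they are at (291,291), (295,265) and (297,245). Next I'll zoom in and measure.

```bash
cat > h.py <<'E'
import numpy as np, cv2
from scipy.spatial.transform import Rotation as R
from station import sensors, imaging, r
def proj(m,P):
    f=200/np.tan(np.radians(m["vertical_fov"]/2))
    p=(np.atleast_2d(P)-m["position"])@R.from_rotvec(m["rotation"]).as_matrix()
    s=np.c_[p[:,0],-p[:,1]]/-p[:,2:]; s=s*(1+m["k1"]*(s**2).sum(1,keepdims=True))
    return s*f+[m["cx"],m["cy"]]
def world(c,P):  # c=(x,y,yaw), clamp pts
    return R.from_euler('z',c[2]).apply(np.atleast_2d(P))+[c[0],c[1],0]
E
python3 - <<'E'
import cv2,numpy as np
a=cv2.imread('pics/scene0.png')[110:260,175:375]; b=cv2.imread('pics/side0.png')[165:390,235:355]
cv2.imwrite('pics/ca.png',cv2.resize(a,None,fx=4,fy=4,interpolation=cv2.INTER_CUBIC))
cv2.imwrite('pics/cb.png',cv2.resize(b,None,fx=2.6,fy=2.6,interpolation=cv2.INTER_CUBIC))
for n in('scene0','side0'):
    im=cv2.imread(f'pics/{n}.png'); h=cv2.cvtColor(im,cv2.COLOR_BGR2HSV)
    m=cv2.inRange(h,(5,190,170),(14,255,255)); k,l,s,c=cv2.connectedComponentsWithStats(m)
    for i in range(1,k):
        if s[i,4]>15: print(n,s[i],c[i])
E
```

```text
scene0 [202 153   8  12  35] [205.42857143 158.05714286]
scene0 [207 155   7  11  30] [209.9 160. ]
scene0 [247 172  15  12 119] [253.75630252 177.4789916 ]
side0 [280 289  23   9  90] [290.74444444 291.84444444]
```

View pics/ca.png

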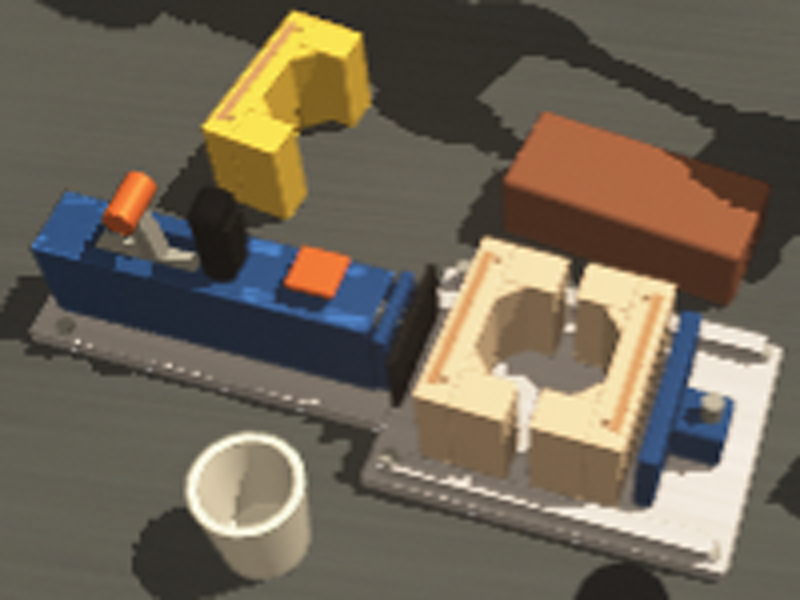

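View pics/cb.png

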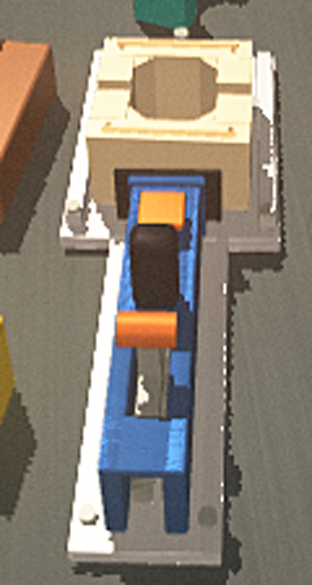

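The zoomed scene crop puts the pad centre at (207.5,160.8) and the tab centre at (254.5,178). The side crop puts the pad at (291.2,291.2) and the tab at (296.5,246). The bore is still open by a gap of about 10–15 mm. Next I'll fit the clamp pose.

Run:
```python
from h import *
from scipy.optimize import least_squares
ms,md=imaging.camera_model('scene'),imaging.camera_model('side')
P=[[0,-.215,.106],[0,-.110,.088]]
f=lambda c:np.r_[(proj(ms,world(c,P))-[[207.5,160.8],[254.5,178]]).ravel(),(proj(md,world(c,P))-[[291.2,291.2],[296.5,246]]).ravel()]
s=least_squares(f,[.4,0,0]);c=s.x;print(c,f(c).round(1)); np.save('c.npy',c)
print(world(c,P+[[0,-.165,.125],[0,.08,.07]]).round(4))
J=s.jac;print('sd/px',np.sqrt(np.diag(np.linalg.inv(J.T@J))))
for n,m in(('scene',ms),('side',md)):
    w=world(c,[[x,y,.072] for x in(-.022,.022) for y in(-.1,-.24)]); print(proj(m,w).round(1))
st=sensors.read_state();print(R.from_rotvec(st['tcp_rot']).as_matrix().round(3)); print(proj(ms,world(c,[[0,0,0]])))
```

```text
[ 0.52945725  0.0370851  -0.14721718] [-0.6 -0.2 -1.1 -1.  -0.1 -0.   0.3 -1.8]
[[ 0.4979 -0.1756  0.106 ]
 [ 0.5133 -0.0717  0.088 ]
 [ 0.5053 -0.1261  0.125 ]
 [ 0.5412  0.1162  0.07  ]]
sd/px [0.00295022 0.00109012 0.01684957]
[[262.2 174.7]
 [204.7 160.4]
 [254.9 190.4]
 [195.9 175.3]]
[[283.8 246.5]
 [274.3 322. ]
 [311.3 247.1]
 [307.2 322.8]]
[[-0.923  0.386 -0.001]
 [ 0.386  0.923 -0.001]
 [ 0.    -0.002 -1.   ]]
[[302.96601069 210.99148678]]
```

```bash
python3 -m inch '[[[0,0,0,0,0,0.12,-1],[0,0,0,0,0,0.12,-1],[0,0,0,0,0,0.12,-1],[0,0,0,0,0,0.12,-1],[0,0,0,0,0,0.12,-1],[0,0,0,0,0,0.12,-1],[0,0,0,0,0,0.12,-1],[0,0,0,0,0,0.12,-1],[0,0,0,0,0,0.12,-1],[0,0,0,0,0,0.12,-1],[0,0,0,0,0,0.12,-1]]]' 40
python3 -m inch '[[[-0.025,0.0135,0,0,0,0,-1],[-0.025,0.0135,0,0,0,0,-1],[-0.025,0.0135,0,0,0,0,-1],[-0.025,0.0135,0,0,0,0,-1],[-0.025,0.0135,0,0,0,0,-1],[-0.025,0.0135,0,0,0,0,-1],[-0.025,0.0135,0,0,0,0,-1],[-0.025,0.0135,0,0,0,0,-1],[-0.025,0.0135,0,0,0,0,-1],[-0.025,0.0135,0,0,0,0,-1],[-0.025,0.0135,0,0,0,0,-1],[-0.025,0.0135,0,0,0,0,-1],[-0.025,0.0135,0,0,0,0,-1],[-0.025,0.0135,0,0,0,0,-1]]]'
python3 -m inch '[[[-0.025,0.0135,0,0,0,0,-1],[-0.025,0.0135,0,0,0,0,-1],[-0.025,0.0135,0,0,0,0,-1],[-0.025,0.0135,0,0,0,0,-1],[-0.025,0.0135,0,0,0,0,-1],[-0.025,0.0135,0,0,0,0,-1],[-0.025,0.0135,0,0,0,0,-1],[-0.025,0.0135,0,0,0,0,-1],[-0.025,0.0135,0,0,0,0,-1],[-0.025,0.0135,0,0,0,0,-1],[-0.025,0.0135,0,0,0,0,-1],[-0.025,0.0135,0,0,0,0,-1],[-0.025,0.0135,0,0,0,0,-1],[-0.025,0.0135,0,0,0,0,-1],[0,0,0,0,0,0,-1],[0,0,0,0,0,0,-1]]]'
cat >> h.py <<'E'
def rel():
    c=np.load('c.npy'); s=sensors.read_state(); q=R.from_euler('z',-c[2])
    print('clk %.2f'%s['clock'],'clamp pos mm',(q.apply(s['position']-[c[0],c[1],0])*1e3).round(1),'F',q.apply(s['force']).round(2),
     'toolx in clamp',q.apply(R.from_rotvec(s['tcp_rot']).as_matrix()[:,0]).round(3))
E
python3 - <<'E'
from h import *
rel(); cv2.imwrite('pics/w1.png',imaging.capture('wrist'))
E
```

```text
clock: 1.02
position: [0.2215, 0.5303, 0.2269]
tcp_rot: [2.382, 2.047, -0.002]
force: [-0.0, -0.9, -0.4]
width: 0.0242
finger_force: 0.0
clock: 2.18
position: [0.358, 0.1556, 0.2273]
tcp_rot: [-2.376, -2.055, 0.0]
force: [1.0, 0.4, 0.2]
width: 0.0004
finger_force: 0.0
clock: 3.52
position: [0.4945, -0.2176, 0.2265]
tcp_rot: [-2.377, -2.051, 0.0]
force: [0.4, -0.0, -0.4]
width: 0.0006
finger_force: 0.0
clk 3.52 clamp pos mm [   2.8 -257.   226.5] F [ 0.41  0.02 -0.42] toolx in clamp [-0.     1.     0.001]
```

View pics/w1.png

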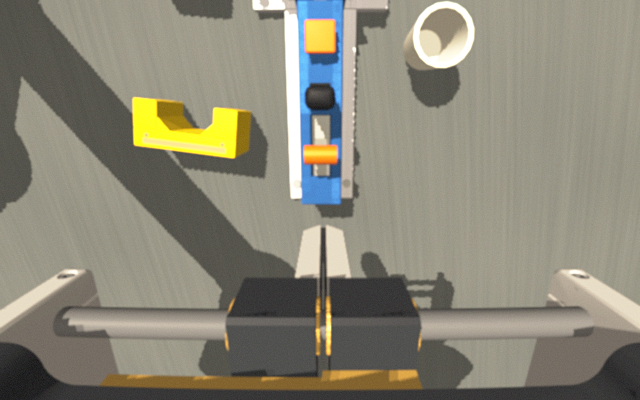

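The wrist view looks straight along the clamp. The pad is at (320,155), the tab at (320,36), and the closed fingertips at (323,230). I'll refine the pose with these points.

Run:
```python
from h import *
from scipy.optimize import least_squares
m=imaging.camera_model('wrist'); c0=np.load('c.npy')
P=[[0,-.215,.106],[0,-.110,.088]]
f=lambda c:(proj(m,world(c,P))-[[320,154.5],[320.3,36]]).ravel()
s=least_squares(f,c0);print(c0,s.x,f(c0).round(1),f(s.x).round(1)); np.save('c.npy',s.x); rel()
```

```text
[ 0.52945725  0.0370851  -0.14721718] [ 0.52883317  0.03672937 -0.14913575] [ 1.  -0.5  0.9 -0.5] [ 0. -0. -0.  0.]
clk 3.57 clamp pos mm [   3.2 -255.5  226.7] F [-0.92 -0.12 -0.59] toolx in clamp [-0.003  1.     0.001]
```

```bash
python3 -m inch '[[[-0.001,-0.0006,0.023,0,0,0,-1],[-0.001,-0.0006,0.023,0,0,0,-1],[-0.001,-0.0006,0.023,0,0,0,-1],[-0.001,-0.0006,0.023,0,0,0,-1],[-0.001,-0.0006,0.023,0,0,0,-1],[0,0,0,0,0,0,-1],[0,0,0,0,0,0,-1]]]' >/dev/null
python3 -c "from h import *;rel()"
python3 -m inch '[[[0.005,0,0,0,0,0,-1],[0.005,0,0,0,0,0,-1],[0.005,0,0,0,0,0,-1],[0.005,0,0,0,0,0,-1],[0.003,0,0,0,0,0,-1],[0.002,0,0,0,0,0,-1],[0.002,0,0,0,0,0,-1]]]' >/dev/null
python3 -c "from h import *;rel()"
python3 -m inch '[[[0.002,0,0,0,0,0,-1],[0.002,0,0,0,0,0,-1],[0.002,0,0,0,0,0,-1]]]' >/dev/null
python3 -c "from h import *;rel()"
python3 -m inch '[[[0.002,0,0,0,0,0,-1],[0.002,0,0,0,0,0,-1],[0.002,0,0,0,0,0,-1]]]' >/dev/null
python3 -c "from h import *;rel()"
```

```text
clk 4.15 clamp pos mm [  -0.5 -259.2  112. ] F [-0.35 -0.1   0.35] toolx in clamp [-0.005  1.     0.002]
clk 4.73 clamp pos mm [   0.9 -233.7  112.8] F [-1.09 -2.5   1.53] toolx in clamp [-0.005  1.    -0.001]
clk 4.98 clamp pos mm [   1.1 -229.9  113.3] F [-1.59 -7.66  4.35] toolx in clamp [-0.005  1.    -0.004]
clk 5.23 clamp pos mm [   1.6 -224.1  113.5] F [-1.07 -4.9   2.38] toolx in clamp [-0.005  1.    -0.005]
```

```bash
python3 -m inch '[[[0.003,0,0,0,0,0,-1],[0.003,0,0,0,0,0,-1],[0.003,0,0,0,0,0,-1]]]' >/dev/null
python3 -c "from h import *;rel()"
python3 -m inch '[[[0.003,0,0,0,0,0,-1],[0.003,0,0,0,0,0,-1]]]' >/dev/null
python3 -c "from h import *;rel()"
python3 -m inch '[[[0.002,0,0,0,0,0,-1]]]' >/dev/null
python3 -c "from h import *;rel()"
python3 -m inch '[[[0.001,0,0,0,0,0,-1]]]' >/dev/null
python3 -c "from h import *;rel()"
```

```text
clk 5.48 clamp pos mm [   1.7 -214.8  113.4] F [-0.71 -6.36  4.51] toolx in clamp [-0.005  1.    -0.004]
clk 5.65 clamp pos mm [   1.7 -208.2  113.2] F [-0.16 -6.46  4.55] toolx in clamp [-0.004  1.    -0.003]
clk 5.73 clamp pos mm [   1.7 -206.1  113.2] F [-1.23 -6.24  4.11] toolx in clamp [-0.005  1.    -0.003]
clk 5.82 clamp pos mm [   1.7 -205.1  113.1] F [ 0.04 -6.25  2.72] toolx in clamp [-0.005  1.    -0.003]
```

```bash
python3 -m inch '[[[-0.008,0,0,0,0,0,-1],[-0.008,0,0,0,0,0,-1],[-0.008,0,0,0,0,0,-1],[-0.008,0,0,0,0,0,-1],[0,0,0,0,0,0,-1],[0,0,0,0,0,0,-1]]]' >/dev/null
python3 -c "from h import *;rel()"
python3 -m inch '[[[0.005,0,0,0,0,0,-1],[0.003,0,0,0,0,0,-1],[0.003,0,0,0,0,0,-1],[0.003,0,0,0,0,0,-1],[0.003,0,0,0,0,0,-1]]]' >/dev/null
python3 -c "from h import *;rel()"
python3 -m inch '[[[0.003,0,0,0,0,0,-1],[0.003,0,0,0,0,0,-1],[0.003,0,0,0,0,0,-1]]]' >/dev/null
python3 -c "from h import *;rel()"
python3 -m inch '[[[0.003,0,0,0,0,0,-1],[0.002,0,0,0,0,0,-1]]]' >/dev/null
python3 -c "from h import *;rel()"
python3 -m inch '[[[0.001,0,0,0,0,0,-1],[0,0,0,0,0,0,-1]]]' >/dev/null
python3 - <<'E'
from h import *
rel()
a=imaging.capture('scene')[110:260,175:375]
cv2.imwrite('pics/s2.png',cv2.resize(a,None,fx=4,fy=4,interpolation=cv2.INTER_CUBIC))
E
```

```text
clk 6.32 clamp pos mm [ 1.000e-01 -2.357e+02  1.120e+02] F [-0.06  0.41 -0.14] toolx in clamp [-0.002  1.     0.002]
clk 6.73 clamp pos mm [   1.1 -219.8  113.4] F [-1.85 -6.87  5.55] toolx in clamp [-0.006  1.    -0.003]
clk 6.98 clamp pos mm [   1.2 -210.3  113.4] F [-0.09 -5.95  4.08] toolx in clamp [-0.005  1.    -0.003]
clk 7.15 clamp pos mm [   1.2 -205.6  113.2] F [ 0.01 -5.78  3.05] toolx in clamp [-0.006  1.    -0.003]
clk 7.32 clamp pos mm [   1.2 -204.8  113.2] F [-1.36 -6.78  3.14] toolx in clamp [-0.006  1.    -0.004]
```

View pics/s2.png

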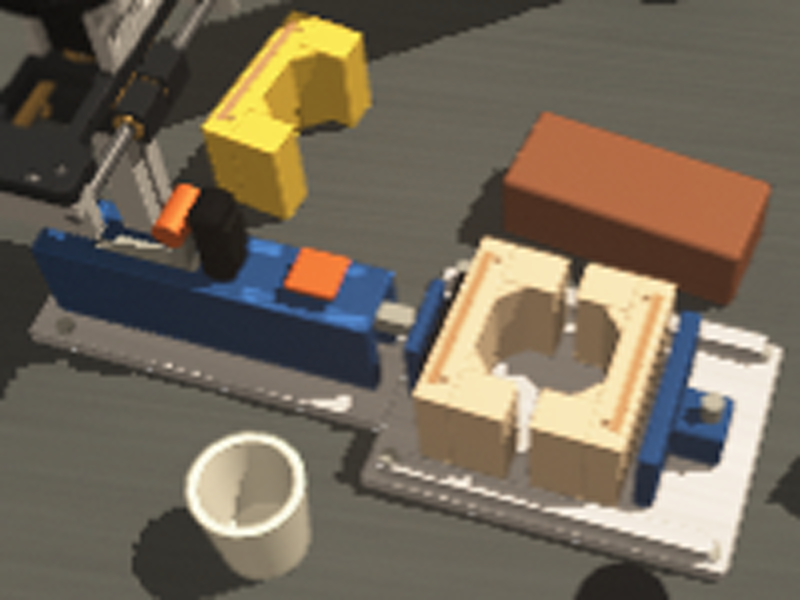

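The jaw has advanced about 20 mm and stands just at the near half. The gap between the halves hasn't changed yet. On to the third pull.

```bash
python3 -m inch '[[[-0.008,0,0,0,0,0,-1],[-0.008,0,0,0,0,0,-1],[-0.008,0,0,0,0,0,-1],[-0.008,0,0,0,0,0,-1],[0,0,0,0,0,0,-1],[0,0,0,0,0,0,-1]]]' >/dev/null
python3 -c "from h import *;rel()"
python3 -m inch '[[[0.005,0,0,0,0,0,-1],[0.003,0,0,0,0,0,-1],[0.003,0,0,0,0,0,-1],[0.003,0,0,0,0,0,-1],[0.003,0,0,0,0,0,-1]]]' >/dev/null
python3 -c "from h import *;rel()"
python3 -m inch '[[[0.003,0,0,0,0,0,-1],[0.003,0,0,0,0,0,-1]]]' >/dev/null
python3 -c "from h import *;rel()"
python3 -m inch '[[[0.003,0,0,0,0,0,-1],[0.003,0,0,0,0,0,-1]]]' >/dev/null
python3 -c "from h import *;rel()"
python3 -m inch '[[[0.002,0,0,0,0,0,-1],[0.001,0,0,0,0,0,-1],[0,0,0,0,0,0,-1]]]' >/dev/null
python3 -c "from h import *;rel()"
```

```text
clk 7.87 clamp pos mm [ 2.000e-01 -2.356e+02  1.120e+02] F [-0.79 -0.04 -0.81] toolx in clamp [-0.003  1.     0.002]
clk 8.28 clamp pos mm [   1.1 -220.   113.4] F [-1.59 -6.93  4.55] toolx in clamp [-0.006  1.    -0.004]
clk 8.45 clamp pos mm [   1.2 -214.4  113.6] F [-0.96 -7.57  5.33] toolx in clamp [-0.006  1.    -0.005]
clk 8.62 clamp pos mm [   1.3 -208.1  113.6] F [-1.01 -6.88  2.8 ] toolx in clamp [-0.006  1.    -0.004]
clk 8.87 clamp pos mm [   1.2 -205.   113.4] F [-0.14 -6.71  4.08] toolx in clamp [-0.006  1.    -0.004]
```

```bash
python3 -m inch '[[[-0.008,0,0,0,0,0,-1],[-0.008,0,0,0,0,0,-1],[-0.008,0,0,0,0,0,-1],[-0.008,0,0,0,0,0,-1],[0,0,0,0,0,0,-1],[0,0,0,0,0,0,-1]]]' >/dev/null
python3 -m inch '[[[0.005,0,0,0,0,0,-1],[0.003,0,0,0,0,0,-1],[0.003,0,0,0,0,0,-1],[0.002,0,0,0,0,0,-1]]]' >/dev/null
python3 -c "from h import *;rel()"
python3 -m inch '[[[0.002,0,0,0,0,0,-1],[0.001,0,0,0,0,0,-1]]]' >/dev/null
python3 -c "from h import *;rel()"
python3 -m inch '[[[0.002,0,0,0,0,0,-1],[0.001,0,0,0,0,0,-1]]]' >/dev/null
python3 -c "from h import *;rel()"
python3 -m inch '[[[0.002,0,0,0,0,0,-1],[0.001,0,0,0,0,0,-1]]]' >/dev/null
python3 -c "from h import *;rel()"
python3 -m inch '[[[0.001,0,0,0,0,0,-1],[0,0,0,0,0,0,-1]]]' >/dev/null
python3 - <<'E'
from h import *
rel()
a=imaging.capture('scene')[110:260,175:375]
cv2.imwrite('pics/s3.png',cv2.resize(a,None,fx=4,fy=4,interpolation=cv2.INTER_CUBIC))
E
```

```text
clk 9.70 clamp pos mm [   0.9 -224.4  113.5] F [-2.11 -7.4   4.54] toolx in clamp [-0.006  1.    -0.005]
clk 9.87 clamp pos mm [   1.1 -220.8  113.5] F [-0.91 -6.56  4.72] toolx in clamp [-0.006  1.    -0.004]
clk 10.03 clamp pos mm [   1.2 -218.1  113.5] F [-1.11 -6.33  5.27] toolx in clamp [-0.006  1.    -0.004]
clk 10.20 clamp pos mm [   1.3 -215.2  113.6] F [-1.18 -6.48  4.64] toolx in clamp [-0.006  1.    -0.004]
clk 10.37 clamp pos mm [   1.3 -214.   113.5] F [-0.65 -5.64  5.46] toolx in clamp [-0.006  1.    -0.004]
```

View pics/s3.png

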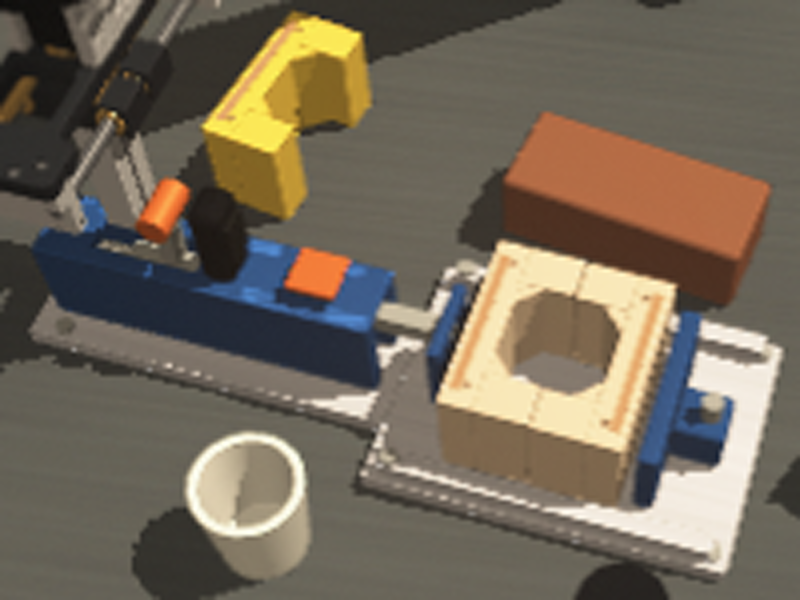

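The halves now meet. Only the small gap between the far half and the stop remains, so I'll keep pulling carefully.

```bash
python3 -m inch '[[[0.002,0,0,0,0,0,-1],[0.001,0,0,0,0,0,-1],[0,0,0,0,0,0,-1]]]' >/dev/null
python3 -c "from h import *;rel()"
python3 -m inch '[[[0.002,0,0,0,0,0,-1],[0.001,0,0,0,0,0,-1],[0,0,0,0,0,0,-1]]]' >/dev/null
python3 -c "from h import *;rel()"
python3 -m inch '[[[0.002,0,0,0,0,0,-1],[0.001,0,0,0,0,0,-1],[0,0,0,0,0,0,-1]]]' >/dev/null
python3 -c "from h import *;rel()"
```

```text
clk 10.67 clamp pos mm [   1.3 -210.6  113.4] F [-0.39 -5.86  3.91] toolx in clamp [-0.005  1.    -0.003]
clk 10.92 clamp pos mm [   1.3 -208.   113.3] F [-0.28 -7.6   4.77] toolx in clamp [-0.006  1.    -0.004]
clk 11.17 clamp pos mm [   1.3 -205.1  113.2] F [-0.07 -6.87  4.24] toolx in clamp [-0.006  1.    -0.004]
```

```bash
python3 -m inch '[[[-0.008,0,0,0,0,0,-1],[-0.008,0,0,0,0,0,-1],[-0.008,0,0,0,0,0,-1],[-0.008,0,0,0,0,0,-1],[0,0,0,0,0,0,-1],[0,0,0,0,0,0,-1]]]' >/dev/null
python3 -m inch '[[[0.005,0,0,0,0,0,-1],[0.003,0,0,0,0,0,-1],[0.003,0,0,0,0,0,-1],[0.001,0,0,0,0,0,-1],[0,0,0,0,0,0,-1]]]' >/dev/null
python3 -c "from h import *;rel()"
python3 -m inch '[[[0.002,0,0,0,0,0,-1],[0.001,0,0,0,0,0,-1],[0,0,0,0,0,0,-1]]]' >/dev/null
python3 -c "from h import *;rel()"
python3 -m inch '[[[0.002,0,0,0,0,0,-1],[0.001,0,0,0,0,0,-1],[0,0,0,0,0,0,-1]]]' >/dev/null
python3 -c "from h import *;rel()"
python3 -m inch '[[[0.002,0,0,0,0,0,-1],[0,0,0,0,0,0,-1]]]' >/dev/null
python3 - <<'E'
from h import *
rel()
a=imaging.capture('scene')[160:245,270:370]
cv2.imwrite('pics/s4.png',cv2.resize(a,None,fx=6,fy=6,interpolation=cv2.INTER_CUBIC))
E
```

```text
clk 12.08 clamp pos mm [   0.6 -225.4  113.5] F [-2.06 -6.68  5.07] toolx in clamp [-0.006  1.    -0.005]
clk 12.33 clamp pos mm [   1.  -221.8  113.4] F [-0.62 -5.27  4.11] toolx in clamp [-0.006  1.    -0.004]
clk 12.58 clamp pos mm [   1.  -219.4  113.7] F [-1.71 -7.15  5.69] toolx in clamp [-0.006  1.    -0.005]
clk 12.75 clamp pos mm [   1.1 -217.4  113.7] F [-0.38 -6.29  5.75] toolx in clamp [-0.006  1.    -0.005]
```

View pics/s4.png

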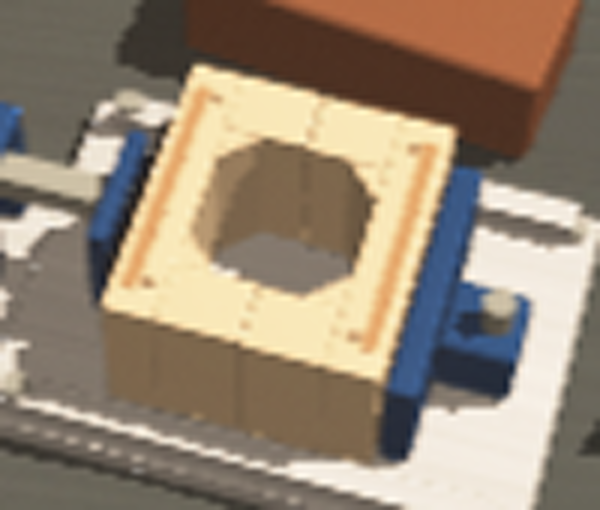

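The halves are shut and practically on the stop, so the force should start to climb. I'll continue in small steps, reading the force at each.

```bash
for i in 1; do :; done
python3 -m inch '[[[0.002,0,0,0,0,0,-1],[0,0,0,0,0,0,-1]]]' >/dev/null
python3 -c "from h import *;rel()"
python3 -m inch '[[[0.002,0,0,0,0,0,-1],[0,0,0,0,0,0,-1]]]' >/dev/null
python3 -c "from h import *;rel()"
python3 -m inch '[[[0.002,0,0,0,0,0,-1],[0,0,0,0,0,0,-1]]]' >/dev/null
python3 -c "from h import *;rel()"
python3 -m inch '[[[0.002,0,0,0,0,0,-1],[0,0,0,0,0,0,-1]]]' >/dev/null
python3 -c "from h import *;rel()"
```

```text
clk 12.97 clamp pos mm [   1.2 -215.4  113.7] F [-0.58 -6.13  4.94] toolx in clamp [-0.006  1.    -0.005]
clk 13.13 clamp pos mm [   1.2 -213.5  113.7] F [-1.62 -7.16  5.62] toolx in clamp [-0.006  1.    -0.005]
clk 13.30 clamp pos mm [   1.3 -211.   113.6] F [-0.36 -5.31  5.29] toolx in clamp [-0.006  1.    -0.004]
clk 13.47 clamp pos mm [   1.3 -209.7  113.6] F [-1.13 -8.11  3.92] toolx in clamp [-0.006  1.    -0.006]
```

```bash
python3 -m inch '[[[0.002,0,0,0,0,0,-1],[0,0,0,0,0,0,-1]]]' >/dev/null
python3 -c "from h import *;rel()"
python3 -m inch '[[[0.002,0,0,0,0,0,-1],[0,0,0,0,0,0,-1]]]' >/dev/null
python3 -c "from h import *;rel()"
python3 -m inch '[[[0,0,0,0,0,0,-1]]]' >/dev/null
python3 -c "from h import *;rel()"
python3 -m inch '[[[0,0,0,0,0,0,-1]]]' >/dev/null
python3 -c "from h import *;rel()"
```

```text
clk 13.63 clamp pos mm [   1.3 -208.   113.6] F [-1.23 -9.1   4.48] toolx in clamp [-0.006  1.    -0.006]
clk 13.80 clamp pos mm [   1.3 -206.2  113.6] F [-0.63 -9.02  4.56] toolx in clamp [-0.006  1.    -0.006]
clk 13.88 clamp pos mm [   1.3 -206.3  113.6] F [-0.88 -8.14  3.41] toolx in clamp [-0.006  1.    -0.006]
clk 13.97 clamp pos mm [   1.3 -206.3  113.6] F [-0.85 -8.85  3.91] toolx in clamp [-0.006  1.    -0.006]
```

```bash
python3 -m inch '[[[-0.008,0,0,0,0,0,-1],[-0.008,0,0,0,0,0,-1],[-0.008,0,0,0,0,0,-1],[-0.008,0,0,0,0,0,-1],[0,0,0,0,0,0,-1],[0,0,0,0,0,0,-1]]]' >/dev/null
python3 -m inch '[[[0.004,0,0,0,0,0,-1],[0.002,0,0,0,0,0,-1],[0.001,0,0,0,0,0,-1],[0,0,0,0,0,0,-1]]]' >/dev/null
python3 -c "from h import *;rel()"
python3 -m inch '[[[0.002,0,0,0,0,0,-1],[0,0,0,0,0,0,-1]]]' >/dev/null
python3 -c "from h import *;rel()"
python3 -m inch '[[[0.002,0,0,0,0,0,-1],[0,0,0,0,0,0,-1]]]' >/dev/null
python3 -c "from h import *;rel()"
python3 -m inch '[[[0.002,0,0,0,0,0,-1],[0,0,0,0,0,0,-1]]]' >/dev/null
python3 -c "from h import *;rel()"
python3 -m inch '[[[0.002,0,0,0,0,0,-1],[0,0,0,0,0,0,-1]]]' >/dev/null
python3 -c "from h import *;rel()"
```

```text
clk 14.80 clamp pos mm [   0.7 -228.5  112.7] F [-0.63 -3.51  1.79] toolx in clamp [-0.005  1.    -0.   ]
clk 14.97 clamp pos mm [   0.9 -226.4  112.6] F [-0.43 -1.71  1.99] toolx in clamp [-0.004  1.    -0.   ]
clk 15.13 clamp pos mm [   0.9 -224.4  112.6] F [ 0.49 -2.42  2.33] toolx in clamp [-0.004  1.     0.   ]
clk 15.30 clamp pos mm [   1.  -222.9  112.6] F [-0.29 -3.57  2.22] toolx in clamp [-0.004  1.    -0.001]
clk 15.47 clamp pos mm [   1.  -221.5  112.7] F [-1.05 -5.89  2.46] toolx in clamp [-0.005  1.    -0.002]
```

```bash
python3 -m inch '[[[0.002,0,0,0,0,0,-1],[0,0,0,0,0,0,-1]]]' >/dev/null
python3 -c "from h import *;rel()"
python3 -m inch '[[[0.002,0,0,0,0,0,-1],[0,0,0,0,0,0,-1]]]' >/dev/null
python3 -c "from h import *;rel()"
python3 -m inch '[[[0.002,0,0,0,0,0,-1],[0,0,0,0,0,0,-1]]]' >/dev/null
python3 -c "from h import *;rel()"
python3 -m inch '[[[0.0015,0,0,0,0,0,-1],[0,0,0,0,0,0,-1]]]' >/dev/null
python3 -c "from h import *;rel()"
python3 -m inch '[[[0.001,0,0,0,0,0,-1],[0,0,0,0,0,0,-1]]]' >/dev/null
python3 -c "from h import *;rel()"
```

```text
clk 15.63 clamp pos mm [   1.  -220.3  112.9] F [-1.62 -7.59  3.05] toolx in clamp [-0.005  1.    -0.004]
clk 15.80 clamp pos mm [   1.  -218.8  113.1] F [-0.41 -7.69  3.68] toolx in clamp [-0.005  1.    -0.004]
clk 15.97 clamp pos mm [   1.  -217.   113.2] F [-0.51 -8.82  4.82] toolx in clamp [-0.005  1.    -0.005]
clk 16.13 clamp pos mm [   1.  -215.8  113.3] F [-0.4  -8.52  5.94] toolx in clamp [-0.006  1.    -0.005]
clk 16.30 clamp pos mm [   1.  -214.9  113.3] F [ -1.22 -10.61   5.49] toolx in clamp [-0.006  1.    -0.006]
```

```bash
python3 -m inch '[[[0.001,0,0,0,0,0,-1],[0,0,0,0,0,0,-1]]]' >/dev/null
python3 -c "from h import *;rel()"
python3 -m inch '[[[0.0015,0,0,0,0,0,-1],[0,0,0,0,0,0,-1]]]' >/dev/null
python3 -c "from h import *;rel()"
python3 -m inch '[[[0.0015,0,0,0,0,0,-1],[0,0,0,0,0,0,-1]]]' >/dev/null
python3 -c "from h import *;rel()"
python3 -m inch '[[[0,0,0,0,0,0,-1]]]' >/dev/null
python3 -c "from h import *;rel()"
python3 -m inch '[[[0,0,0,0,0,0,-1]]]' >/dev/null
python3 -c "from h import *;rel()"
```

```text
clk 16.47 clamp pos mm [   0.9 -214.   113.3] F [-1.27 -9.96  6.3 ] toolx in clamp [-0.006  1.    -0.006]
clk 16.63 clamp pos mm [   1.  -212.6  113.4] F [ -1.8  -10.01   5.67] toolx in clamp [-0.006  1.    -0.006]
clk 16.80 clamp pos mm [   0.9 -210.6  113.4] F [-1.65 -8.38  6.96] toolx in clamp [-0.005  1.    -0.005]
clk 16.88 clamp pos mm [   0.9 -210.6  113.4] F [-2.5  -8.28  6.53] toolx in clamp [-0.005  1.    -0.005]
clk 16.97 clamp pos mm [   0.9 -210.6  113.4] F [-1.4  -9.07  6.05] toolx in clamp [-0.005  1.    -0.005]
```

```bash
python3 -m inch '[[[0.002,0,0,0,0,0,-1],[0,0,0,0,0,0,-1]]]' >/dev/null
python3 -c "from h import *;rel()"
python3 -m inch '[[[0.0015,0,0,0,0,0,-1],[0,0,0,0,0,0,-1]]]' >/dev/null
python3 -c "from h import *;rel()"
python3 -m inch '[[[0.001,0,0,0,0,0,-1],[0,0,0,0,0,0,-1]]]' >/dev/null
python3 -c "from h import *;rel()"
python3 -m inch '[[[0.001,0,0,0,0,0,-1],[0,0,0,0,0,0,-1]]]' >/dev/null
python3 -c "from h import *;rel()"
python3 -m inch '[[[0,0,0,0,0,0,-1]]]' >/dev/null
python3 -c "from h import *;rel()"
```

```text
clk 17.13 clamp pos mm [   0.9 -208.8  113.4] F [ -1.23 -10.85   6.37] toolx in clamp [-0.006  1.    -0.006]
clk 17.30 clamp pos mm [   0.9 -207.8  113.4] F [ -1.45 -11.2    5.81] toolx in clamp [-0.006  1.    -0.006]
clk 17.47 clamp pos mm [   1.  -207.1  113.4] F [ -1.49 -11.62   6.  ] toolx in clamp [-0.006  1.    -0.007]
clk 17.63 clamp pos mm [   1.  -206.3  113.4] F [ -1.54 -11.64   5.31] toolx in clamp [-0.006  1.    -0.007]
clk 17.72 clamp pos mm [   0.9 -206.2  113.4] F [ -0.49 -11.25   5.19] toolx in clamp [-0.006  1.    -0.007]
```

Steady force is 11.4 N, about 5 mm of pull past a tooth. I'll let the trigger go, withdraw and move above the tab while the clamp holds.

```bash
python3 -m inch '[[[-0.008,0,0,0,0,0,-1],[-0.011,0,0,0,0,0,-1],[-0.013,0,0,0,0,0,-1],[0,0,-0.018,0,0,0,-1],[0,0,-0.018,0,0,0,-1],[0,0,-0.018,0,0,0,-1],[0,0,0,0,0,0,-1],[0.021,0,0,0,0,0,-1],[0.021,0,0,0,0,0,-1],[0.021,0,0,0,0,0,-1],[0.021,0,0,0,0,0,-1],[0.021,0,0,0,0,0,-1],[0.021,0,0,0,0,0,-1],[0,0,0,0,0,0,-1],[0,0,0,0,0,0,-1]]]' >/dev/null
python3 - <<'E'
from h import *
rel()
a=imaging.capture('scene')[120:245,180:370]
cv2.imwrite('pics/s5.png',cv2.resize(a,None,fx=4,fy=4,interpolation=cv2.INTER_CUBIC))
E
```

```text
clk 18.97 clamp pos mm [  -0.7 -108.   165.3] F [-1.55  0.06  0.35] toolx in clamp [-0.006  1.     0.001]
```

View pics/s5.png

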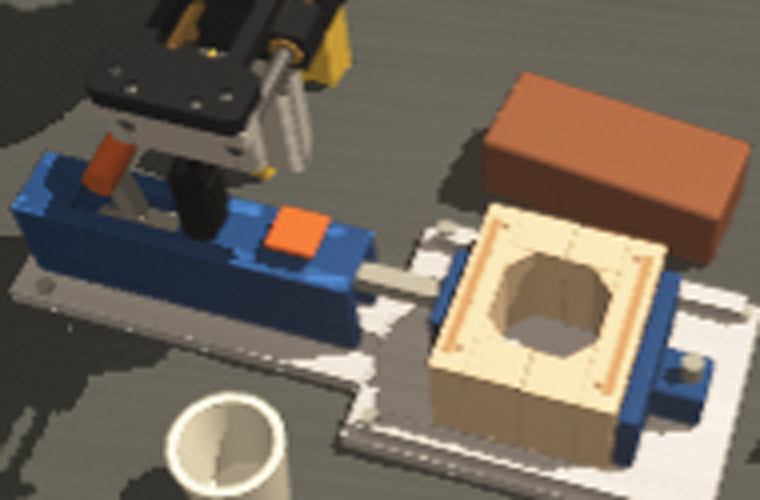

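The picture shows the trigger back at rest and the sleeve shut against the stop, with the jaw holding it. I'll wait until about 2 s have passed, then press the tab.

```bash
python3 -m inch '[[[-0.002,0,0,0,0,0,-1],[0,0,0,0,0,0,-1],[0,0,0,0,0,0,-1],[0,0,0,0,0,0,-1],[0,0,0,0,0,0,-1],[0,0,0,0,0,0,-1],[0,0,0,0,0,0,-1],[0,0,0,0,0,0,-1],[0,0,0.01,0,0,0,-1],[0,0,0.01,0,0,0,-1],[0,0,0.01,0,0,0,-1],[0,0,0.01,0,0,0,-1],[0,0,0.007,0,0,0,-1],[0,0,0.002,0,0,0,-1],[0,0,0,0,0,0,-1]]]' >/dev/null
python3 -c "from h import *;rel()"
python3 -m inch '[[[0,0,0.003,0,0,0,-1],[0,0,0.003,0,0,0,-1],[0,0,0.002,0,0,0,-1],[0,0,0,0,0,0,-1]]]' >/dev/null
python3 -c "from h import *;rel()"
python3 -m inch '[[[0,0,0.003,0,0,0,-1],[0,0,0,0,0,0,-1]]]' >/dev/null
python3 -c "from h import *;rel()"
python3 -m inch '[[[0,0,0.002,0,0,0,-1],[0,0,0,0,0,0,-1]]]' >/dev/null
python3 -c "from h import *;rel()"
```

```text
clk 20.27 clamp pos mm [  -0.4 -110.6  116.4] F [-0.26 -0.08 -0.07] toolx in clamp [-0.004  1.     0.   ]
clk 20.60 clamp pos mm [   0.5 -110.7  109.7] F [-0.92  0.36  0.56] toolx in clamp [-0.004  1.    -0.   ]
clk 20.77 clamp pos mm [   0.6 -110.8  107. ] F [0.43 0.26 3.75] toolx in clamp [-0.004  1.    -0.   ]
clk 20.93 clamp pos mm [   0.6 -110.8  105.1] F [-1.4  -0.93  3.5 ] toolx in clamp [-0.004  1.    -0.   ]
```

```bash
python3 -m inch '[[[0,0,0.003,0,0,0,-1],[0,0,0.0015,0,0,0,-1]]]' >/dev/null
python3 -c "from h import *;rel()"
python3 -m inch '[[[0,0,0.001,0,0,0,-1],[0,0,0,0,0,0,-1]]]' >/dev/null
python3 -c "from h import *;rel()"
```

```text
clk 21.10 clamp pos mm [   0.7 -111.   101.6] F [-5.81  0.25 23.69] toolx in clamp [-0.004  1.    -0.001]
clk 21.27 clamp pos mm [   0.7 -110.9  101.7] F [-5.8  -0.3  18.72] toolx in clamp [-0.004  1.    -0.001]
```

```bash
python3 -m inch '[[[0,0,0,0,0,0,-1],[0,0,0,0,0,0,-1],[0,0,0,0,0,0,-1],[0,0,0,0,0,0,-1],[0,0,0,0,0,0,-1],[0,0,0,0,0,0,-1],[0,0,0,0,0,0,-1],[0,0,0,0,0,0,-1],[0,0,0,0,0,0,-1],[0,0,0,0,0,0,-1],[0,0,0,0,0,0,-1],[0,0,0,0,0,0,-1],[0,0,0,0,0,0,-1],[0,0,0,0,0,0,-1],[0,0,0,0,0,0,-1],[0,0,0,0,0,0,-1],[0,0,0,0,0,0,-1],[0,0,0,0,0,0,-1],[0,0,0,0,0,0,-1],[0,0,0,0,0,0,-1]]]' >/dev/null
python3 - <<'E'
from h import *
rel()
a=imaging.capture('scene')[120:245,180:370]
cv2.imwrite('pics/s6.png',cv2.resize(a,None,fx=4,fy=4,interpolation=cv2.INTER_CUBIC))
E
```

```text
clk 22.93 clamp pos mm [   0.7 -110.9  101.8] F [-4.75 -0.36 19.68] toolx in clamp [-0.004  1.    -0.001]
```

View pics/s6.png

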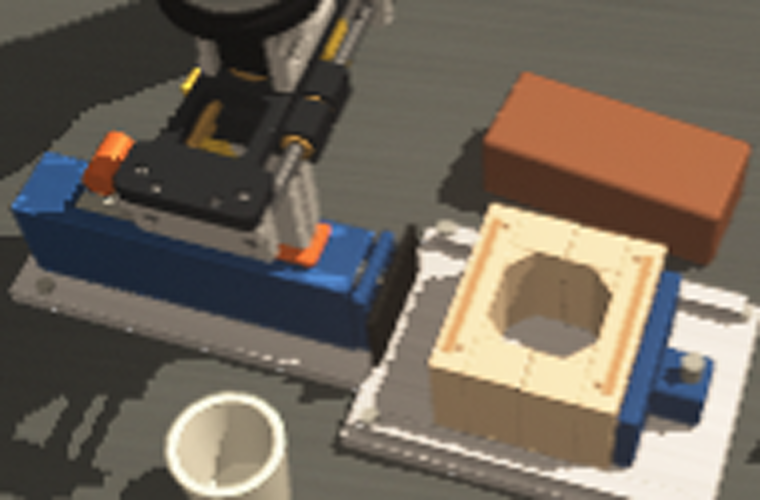

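The jaw is fully back against the housing and the sleeve is still shut. I'll lift clear and hand in.

```bash
python3 -m inch '[[[0,0,-0.004,0,0,0,-1],[0,0,-0.008,0,0,0,-1],[0,0,-0.02,0,0,0,-1],[0,0,-0.03,0,0,0,-1],[0,0,-0.03,0,0,0,-1],[0,0,-0.02,0,0,0,-1],[0,0,0,0,0,0,-1],[0,0,0,0,0,0,-1],[0,0,0,0,0,0,-1]]]' >/dev/null
python3 -c "
from h import *
rel(); print(r.finish_job())"
```

```text
clk 23.73 clamp pos mm [  -0.7 -110.6  209.6] F [-0.29  0.5   0.63] toolx in clamp [-0.004  1.     0.   ]
the job is handed in; nothing more can be done
None
```

Job handed in at 23.7 s: six pulls shut the sleeve against the end stop (last pull about 11.4 N steady), the clamp held it for about 3 s, and the tab was then held down until the jaw was fully back; the last picture shows the sleeve still shut.

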